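# Find the shaft flat and hold the collar on it

## Task

Get the mixer drive ready for its collar to be screwed tight: with the fingers, turn the bare vertical shaft until its flat faces straight towards the pointer rib on top of the housing. Then fetch the collar with the thumbscrew (not the plain ring), put it over the shaft with its thumbscrew on the side of the flat, also straight above the pointer rib, and finish while still holding it there in the fingers, level, its top face flush with the end of the shaft and hanging free above the shoulder below. Leave the plain ring and the beaker where they stand.

Things in the scene. Friction and masses are not known exactly. Their poses are not given: they have to be found in the camera images.
- drive: mixer drive, a fixed white box 130 (x) x 104 (y) x 55 mm high that stands on the worktop; origin under its centre, on the shaft's axis. Its -x axis points from the shaft to the pointer rib, a dark raised rib 22 x 5 mm, 6 mm high, that lies radially on the housing's top, 31 to 53 mm from the shaft's axis, on the side of the switch and knob. Round the shaft is a low bearing boss (radius 25 mm, top at 65 mm), above it the shaft's shoulder (radius 17 mm, top at 71 mm).
- shaft (a joint): turn of the vertical steel shaft in the drive, rad, counter-clockwise seen from above; endless, stiff by about 0.04 N m, stays where it is left. At 0 (and every full turn) the shaft's flat faces the pointer rib; it starts anywhere between 0.9 and 5.4.
- shaft_end (a point): centre of the shaft's upper end face, 131 mm above the worktop; its -x axis is the direction the flat faces. The shaft is 26 mm in diameter and bare for 60 mm above its shoulder; one flat, 21 mm wide and 7.5 mm from the axis, runs along that whole length, so that it measures 20.5 mm across the flat and 26 mm elsewhere.
- shaft_flat (a point): point in the middle of the flat's width, 7.5 mm from the shaft's axis and 15 mm below the end; turns with the shaft
- collar_centre (a point): loose aluminium collar, 46 mm in outer diameter, 30 mm high, 150 g or so, bore 29.6 mm; it stands on the worktop with its bore vertical. The point is its centre, on the bore's axis, half-way up (15 mm); z up. Its -x axis points to the thumbscrew. The screw's tip (6 mm thick, half-way up) reaches into the bore to 9.5 mm from the axis, so the collar goes over the shaft only with the thumbscrew on the side of the flat.
- collar_top (a point): centre of the collar's top face, 15 mm above collar_centre
- thumbscrew (a point): the collar's thumbscrew head, a steel disc 15 mm in diameter and 8 mm thick that sticks out sideways from the collar, to 35 mm from its axis; the point is 31 mm from the collar's axis, at half height
- spacer_centre (a point): centre of the plain aluminium ring, a bystander of the collar's size (46 mm, 30 mm high) without a thumbscrew
- beaker: clear plastic beaker, 55 mm wide and 67 mm high, a bystander; origin under its centre

How it is judged:
By the outcome, as a careful person would: the job done as asked, in the order asked, and still so for the second after the job is handed in, while the arm keeps its last pose, push and grip.
It also fails if it takes over 64 s, if anything falls off the work surface, if the arm or the gripper's body presses on something with over 40 N, if the wrist force passes 120 N, or if a joint passes its speed limit or range.

## Robot

A 6-joint arm with a two-finger parallel gripper is mounted at the origin on a cart in front of the work surface, level with it; the furniture and walls round the work are solid. World frame = base frame: x ahead of the robot, y to its left, z up, the work surface at z = 0. Lengths are in m, angles in rad, forces in N, time in s.
With the tool pointing down it reaches from about 0.3 to 0.85 m from the base axis. Payload 5.4 kg.
Tool frame: the origin (TCP) lies on the front face of the gripper's body, between the roots of the fingers; the fingertips stand 73 mm ahead of it and the grasp point (between the pads) lies 54 mm ahead of it; z points along the fingers, y is the line along which they close (so a half turn about z gives the same grasp; the last joint's range is limited). The gripper opens to 85 mm and grips with 20 to 120 N. Pads are 22 mm wide; open, the fingers measure 114 mm over their backs; the gripper's body (76 mm by 85 mm) begins 54 mm behind the grasp point. The pads swing forward as they close: fully open they stand 13 mm farther back than shut.
Start: joints at [-1.41, 0.158, 1.597, -0, 1.386, -0.21], TCP at [0.208, -0.536, 0.304] pointing down, gripper open.
Joint ranges: [-2.91, 2.91], [-0.94, 2.29], [0.18, 2.7], [-1.29, 4.43], [0.17, 2.64], [-3, 3]. Speed limits (rad/s): [2.57, 2.57, 3.14, 3.14, 3.14, 3.14].

## Interface

Orientations are given as [roll, pitch, yaw] about the fixed x, y, z axes, in that order (R = Rz(yaw) Ry(pitch) Rx(roll)).
In Python, from station import robot gives the robot as it stands. The module is installed in compiled form; this text tells all that it offers.
- The arm moves only by the tool step_arm, never from a script. Its argument "moves" is a list of rows, each a list of 7 numbers: the turn, a rotation vector about the tool's x, y, z in rad, then the shift along the tool's x, y, z in m, then the closure, from 0 (fully open) to 1 (shut). A call has 1 to 12 rows; each row shifts and turns the commanded pose from where the row before left it, along the tool's axes as they then stand; what a row does not reach is not made up. A row lasts 1/8 s, in which the tool goes at most 62.5 mm and 10.7 degrees, less where a joint would pass 70% of its speed; a pose out of reach is approached as far as the arm can. A call is refused whole if a number of a shift passes 0.0625 or a number of a turn 0.188, either way. A call with a gripper value outside its range is refused whole. The fingers move at their own pace and stop on an object; "newtons" is the grip in N (left out, the last holds). Time passes only in rows, so rows that do not move let the fingers close. It gives the time, the measured TCP pose, the force, the opening and the grip force at its end, in the units of the state.
- robot.get_obs(): the state, without advancing time (a new reading comes with each control period).
- robot.get_image(name): name is "side" or "top" or "wrist"; returns the picture (400x640x3 uint8, red, green, blue); there is no depth.
- robot.get_calibration(name): a dict with "mtx" (3x3 intrinsics, pixels), "R" (3x3) and "t" (3): a world point X has camera coordinates R X + t. Camera axes: x right, y down, z forward; pixel columns grow to the right and rows downward; lengths in m; the calibration is good to about 2 mm. The wrist camera is an equidistant fisheye: a pixel r from the principal point sees the ray r / f radians off the axis. A picture is of the moment at which its call begins: read the wrist's pose just before it. get_calibration takes no time and is no camera call; for the wrist camera it gives the pose at the moment of the call.
- robot.hand_in(): hands the job in; it is judged then, once.
The state is a dict: "t": time; "joint_positions": joint angles; "qvel": joint speeds; "tau": joint torques, N m; "ee_pos": TCP position; "tool_rot": TCP orientation; "force": force on the tool from outside, world axes, zero at the start; "torque": the same for the moment, N m; "width": finger opening in m; "grasp_force": force on a finger pad.
Only numpy, scipy, OpenCV 4.12 (cv2) and the standard library are available. Lean on these libraries where they do the work, as an engineer would, in place of code of your own. Each camera call takes 0.05 s, during which the arm holds its last target. There are 200 camera calls.

## Working session

There is one attempt and no reset: what is moved stays moved. The work goes in short steps, Python scripts to look and compute and a tool call to move; the robot and the scene stay as the last step left them, time stands still between calls to the robot, and variables do not carry over. Pictures are saved under pics/ and viewed, at most 11 in all, crops included, and the job is handed in when it is done.

Besides the shell and the picture viewer there is one more tool, called after "Request:" in YAML: its name, and indented under it one key for each argument. step_arm: Moves the arm, as the interface text tells. Its arguments: {"type":"object","properties":{"moves":{"type":"array"},"newtons":{"type":"number"}},"required":["moves"]}

```bash
mkdir -p pics; cat > h.py <<'E'
import numpy as np, cv2
from station import robot
def grab(n,f):
    im=robot.get_image(n); cv2.imwrite(f'pics/{f}.png',im[:,:,::-1]); return im
def ray(n,u,v,c=None):
    c=c or robot.get_calibration(n); K=np.array(c['mtx']);R=np.array(c['R']);t=np.array(c['t'])
    x=(u-K[0,2])/K[0,0];y=(v-K[1,2])/K[1,1]
    if n=='wrist':
        r=np.hypot(x,y); d=np.array([np.sin(r)*x/max(r,1e-9),np.sin(r)*y/max(r,1e-9),np.cos(r)])
    else: d=np.array([x,y,1.])
    return -R.T@t, R.T@d
def onz(n,u,v,z,c=None):
    o,d=ray(n,u,v,c); return o+d*(z-o[2])/d[2]
def proj(n,X,c=None):
    c=c or robot.get_calibration(n); K=np.array(c['mtx']); p=np.array(c['R'])@np.array(X)+np.array(c['t'])
    if n=='wrist':
        r=np.hypot(p[0],p[1]); th=np.arctan2(r,p[2]); p=np.array([p[0]/r*th,p[1]/r*th,1])
    else: p=p/p[2]
    return K[0,0]*p[0]+K[0,2],K[1,1]*p[1]+K[1,2]
E
python3 - <<'E'
from h import *
np.set_printoptions(precision=4,suppress=True)
a=grab('side','s0');b=grab('top','t0')
for n in('side','top'):
    c=robot.get_calibration(n); print(n,np.array(c['mtx']).round(1).tolist(),ray(n,320,200))
o=robot.get_obs(); print(o)
E
```

```text
side [[426.1, 0.0, 324.0], [0.0, 426.1, 194.7], [0.0, 0.0, 1.0]] (array([0.4665, 1.0273, 0.5603]), array([ 0.0802, -0.8425, -0.5329]))
top [[493.0, 0.0, 319.4], [0.0, 493.0, 197.4], [0.0, 0.0, 1.0]] (array([0.3839, 0.2942, 0.9626]), array([ 0.1731,  0.0196, -0.9847]))
{'t': 0.1, 'joint_positions': array([-1.4101,  0.159 ,  1.5981,  0.    ,  1.3862, -0.2101]), 'qvel': array([-0.0003, -0.002 , -0.0042, -0.0004, -0.0012,  0.0006]), 'tau': array([  0.0002, -39.6991, -33.2339,  -0.0001,   0.0042,   0.    ]), 'ee_pos': array([ 0.2083, -0.5355,  0.303 ]), 'tool_rot': array([-3.1399, -0.0004,  0.3708]), 'force': array([-0.2969,  1.1734, -0.3219]), 'torque': array([-0.0113,  0.0218,  0.0077]), 'grasp_force': 0.0, 'width': 0.08553023650473388}
```

View pics/t0.png

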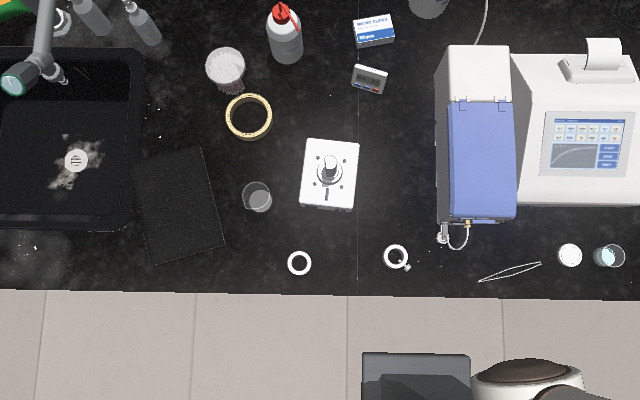

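View pics/s0.png

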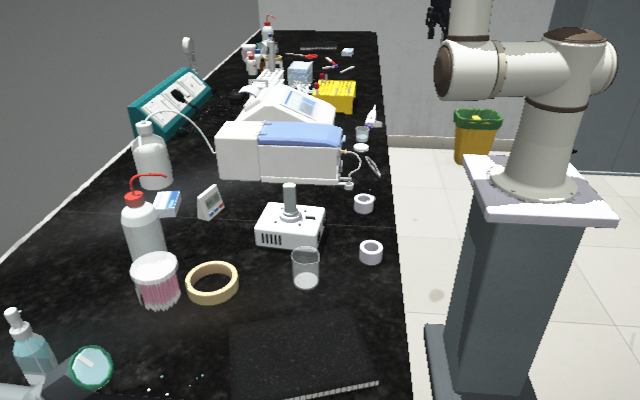

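The top view shows the drive at (329,173) with its rib at about (327,195), the collar at (396,257) with its thumbscrew at (407,268), the ring at (299,263) and the beaker at (257,197). The side view shows the same scene from the left.

```bash
python3 - <<'E'
from h import *
np.set_printoptions(precision=4,suppress=True)
b=cv2.imread('pics/t0.png'); g=cv2.cvtColor(b,cv2.COLOR_BGR2GRAY)
m=(g>140).astype(np.uint8)
n,l,s,ce=cv2.connectedComponentsWithStats(m)
for i in range(1,n):
    x,y,w,h,a=s[i]
    if a>60 and 280<ce[i][0]<430 and 120<ce[i][1]<285: 
        cs,_=cv2.findContours((l==i).astype(np.uint8),cv2.RETR_EXTERNAL,cv2.CHAIN_APPROX_NONE)
        print(s[i],ce[i],cv2.minAreaRect(cs[0]), cv2.minEnclosingCircle(cs[0]))
for nm,u,v,z in [('drive',329,173,.055),('shaftbase',329,173,.065),('shaft top',330,161,.131),('rib',327,195,.061),('collar',396,257,.03),('screw',407,268,.015),('spacer',299,263,.03),('beaker',257,197,.06)]:
    print(nm,onz('top',u,v,z))
c1=cv2.resize(b[125:285,240:430],None,fx=4,fy=4,interpolation=cv2.INTER_CUBIC)
cv2.imwrite('pics/c1.png',c1[:600])
E
```

```text
[ 299  138   61   71 3315] [329.2449 172.6193] ((329.018310546875, 172.8353729248047), (54.55317687988281, 66.14849090576172), 6.340191841125488) ((329.21697998046875, 173.17385864257812), 41.07758712768555)
[384 244  27  27 301] [396.794  257.2326] ((397.552001953125, 256.4639892578125), (28.263900756835938, 23.61288070678711), 10.30484676361084) ((397.7790832519531, 257.7790832519531), 15.309447288513184)
[287 251  24  24 261] [298.9464 262.5785] ((298.5, 262.5), (23.0, 23.0), 90.0) ((299.01409912109375, 262.64788818359375), 12.031635284423828)
drive [0.5954 0.2962 0.055 ]
shaftbase [0.5931 0.2962 0.065 ]
shaft top [0.5991 0.2946 0.131 ]
rib [0.552  0.2993 0.061 ]
collar [0.4414 0.1681 0.03  ]
screw [0.4219 0.1454 0.015 ]
spacer [0.427 0.35  0.03 ]
beaker [0.5464 0.4298 0.06  ]
```

View pics/c1.png

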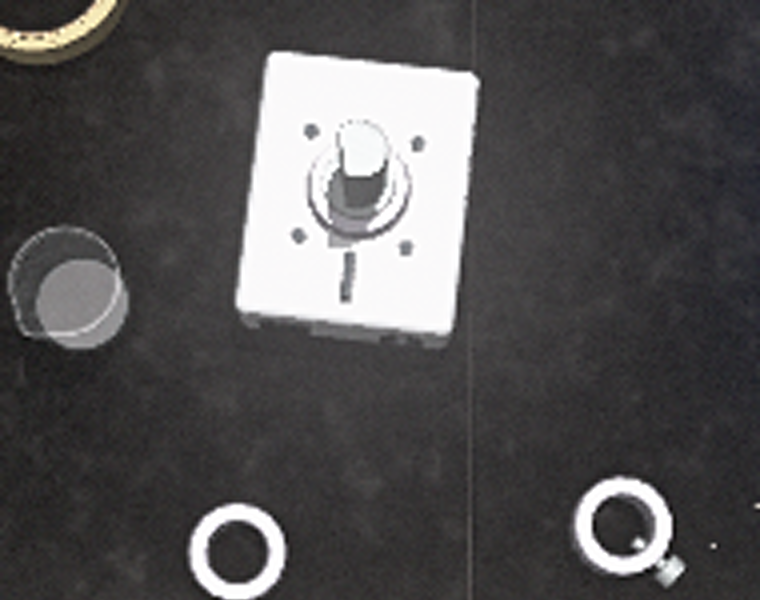

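Request:
step_arm:
  moves:
    - [0,0,0,0.0372,-0.0475,0,0]
    - [0,0,0,0.0372,-0.0475,0,0]
    - [0,0,0,0.0372,-0.0475,0,0]
    - [0,0,0,0.0372,-0.0475,0,0]
    - [0,0,0,0.0372,-0.0475,0,0]
    - [0,0,0,0.0372,-0.0475,0,0]
    - [0,0,0,0.0372,-0.0475,0,0]
    - [0,0,0,0.0372,-0.0475,0,0]
    - [0,0,0,0.0372,-0.0475,0,0]
    - [0,0,0,0.0372,-0.0475,0,0]
    - [0,0,0,0.0372,-0.0475,0,0]
    - [0,0,0,0,0,0,0]

```text
t: 1.6
ee_pos: [0.4, 0.1031, 0.3034]
tool_rot: [-3.14, 0.001, 0.379]
force: [0.4, -0.0, -0.5]
width: 0.0856
grasp_force: 0.0
```

```bash
python3 - <<'E'
from h import *
np.set_printoptions(precision=4,suppress=True)
o=robot.get_obs(); print(o['t'],o['ee_pos'],o['tool_rot'],o['joint_positions'])
c=robot.get_calibration('wrist'); print(c, ray('wrist',c['mtx'][0][2],c['mtx'][1][2],c))
for p in ([.595,.296,.131],[.441,.168,.03]): print(proj('wrist',p,c))
grab('wrist','w1')
E
```

```text
1.6 [0.4    0.1031 0.3034] [-3.1402  0.0009  0.3786] [-0.0429 -0.2858  2.0207  0.0009  1.4081  1.1492]
{'mtx': array([[309.7069,   0.    , 324.1641],
       [  0.    , 309.7069, 199.9411],
       [  0.    ,   0.    ,   1.    ]]), 'R': array([[ 0.37  , -0.929 , -0.0017],
       [-0.8793, -0.3508,  0.3221],
       [-0.2999, -0.1177, -0.9467]]), 't': array([-0.0507,  0.3451,  0.5125])} (array([0.4759, 0.1343, 0.3739]), array([-0.2999, -0.1177, -0.9467]))
(np.float64(201.43772152786428), np.float64(-78.06367061628859))
(np.float64(284.6245508789796), np.float64(116.78472359532508))
```

View pics/w1.png

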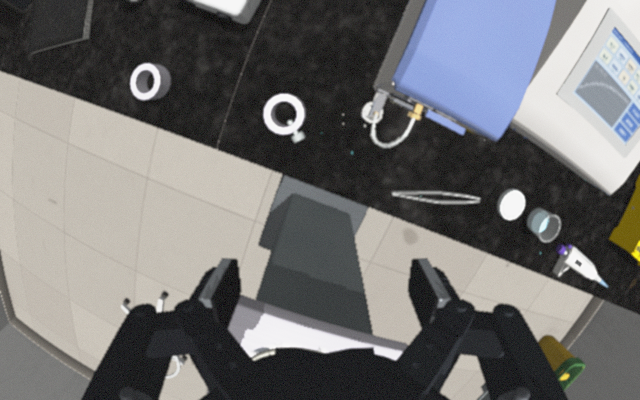

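Request:
step_arm:
  moves:
    - [0,0,0,0.048,-0.027,0,0]
    - [0,0,0,0.048,-0.027,0,0]
    - [0,0,0,0.048,-0.027,0,0]
    - [0,0,0,0.048,-0.027,0,0]
    - [0,0,0,0,0,0,0]

```text
t: 2.28
ee_pos: [0.5418, 0.2695, 0.3018]
tool_rot: [-3.141, 0.003, 0.37]
force: [0.2, -0.9, -0.2]
width: 0.0856
grasp_force: 0.0
```

```bash
python3 - <<'E'
from h import *
np.set_printoptions(precision=4,suppress=True)
o=robot.get_obs(); print(o['t'],o['ee_pos'],o['tool_rot'],o['joint_positions'])
c=robot.get_calibration('wrist'); np.savez('pics/w2c.npz',**c)
u,v=proj('wrist',[.595,.296,.1],c); print(u,v)
im=grab('wrist','w2'); x=int(max(u-120,0));y=int(max(v-95,0)); print(x,y)
cv2.imwrite('pics/w2c.png',cv2.resize(im[y:y+190,x:x+240,::-1],None,fx=3,fy=3,interpolation=cv2.INTER_CUBIC))
E
```

```text
2.275 [0.5418 0.2695 0.3018] [-3.1414  0.0028  0.3704] [ 0.2621  0.2385  1.509  -0.0001  1.397   1.4625]
319.2446924965142 123.84317927207458
199 28
```

View pics/w2c.png

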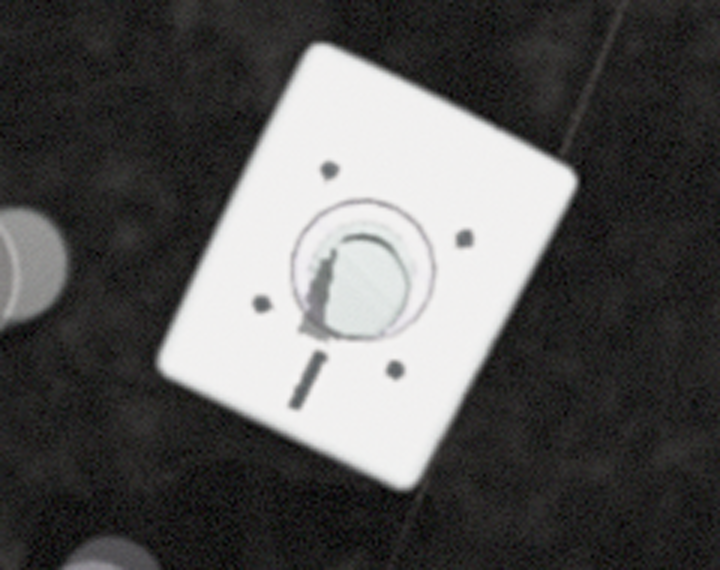

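The crop shows the drive centre near (365,270) in crop coordinates, the rib at (308,380), and the shaft top disc at (358,287) with a straight edge that looks to be on its left. I'll stretch the contrast to confirm.

```bash
python3 - <<'E'
from h import *
np.set_printoptions(precision=4,suppress=True)
c=dict(np.load('pics/w2c.npz')); im=cv2.imread('pics/w2.png'); g=cv2.cvtColor(im,cv2.COLOR_BGR2GRAY)
P=lambda x,y,z:onz('wrist',199+x/3,28+y/3,z,c)
H=[(330,170),(465,238),(262,303),(395,370)]
h=np.array([P(*q,.055) for q in H]);print(h.mean(0),h)
r1,r2=P(320,355,.061),P(296,405,.061);print('rib',r1,r2,np.arctan2(*(r1-r2)[1::-1]))
m=(g>150).astype(np.uint8);n,l,s,ce=cv2.connectedComponentsWithStats(m)
i=l[28+60,199+110]; cs,_=cv2.findContours((l==i).astype(np.uint8),cv2.RETR_EXTERNAL,cv2.CHAIN_APPROX_NONE)
pts=np.array([onz('wrist',q[0][0],q[0][1],.055,c)[:2] for q in cs[0]],np.float32)
print('rect',cv2.minAreaRect(pts*1000))
# shadow-free shaft top: stretch
a=g[28+60:28+125,199+85:199+155].astype(float); a=np.clip((a-190)/(250-190),0,1)*255
b=cv2.cvtColor(cv2.imread('pics/t0.png'),cv2.COLOR_BGR2GRAY)[148:200,305:361].astype(float); b=np.clip((b-40)/(215),0,1)**2*255
print(proj('wrist',[.595,.296,.131],c))
A=cv2.resize(a,(400,int(400*65/70)),interpolation=cv2.INTER_CUBIC);B=cv2.resize(b,(400,371),interpolation=cv2.INTER_CUBIC)
cv2.imwrite('pics/c3.png',np.hstack([A,B]))
E
```

```text
[0.597  0.2968 0.055 ] [[0.625  0.3194 0.055 ]
 [0.62   0.2687 0.055 ]
 [0.5743 0.325  0.055 ]
 [0.5688 0.274  0.055 ]]
rib [0.5654 0.3    0.061 ] [0.5462 0.3016 0.061 ] -0.08507107003401257
rect ((597.7522583007812, 297.3618469238281), (101.80187225341797, 127.55390930175781), 84.32908630371094)
(np.float64(318.59761462414747), np.float64(127.17635943171786))[ WARN:0@0.637] global loadsave.cpp:1063 imwrite_ Unsupported depth image for selected encoder is fallbacked to CV_8U.
```

View pics/c3.png

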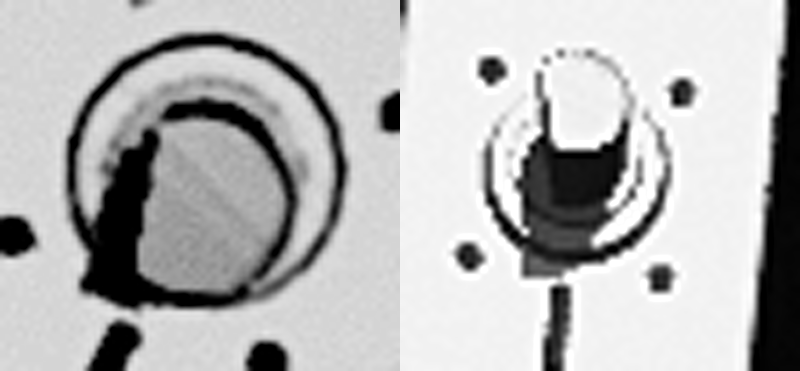

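The flat faces left in the left-hand view, at about 1.75 rad in world axes. The drive yaw is about -0.10 and its centre is (0.597, 0.297), so the shaft needs about +1.29 rad.

Request:
step_arm:
  moves:
    - [0,0,0,0.0305,-0.0015,0,0]
    - [0,0,0,0.0305,-0.0015,0,0]
    - [0,0,0.095,0,0,0.02,0]
    - [0,0,0.095,0,0,0.03,0]
    - [0,0,0,0,0,0.036,0]
    - [0,0,0,0,0,0,0]
  newtons: 40

```text
t: 3.08
ee_pos: [0.5941, 0.2918, 0.2149]
tool_rot: [3.141, 0.007, 0.178]
force: [-0.8, 0.1, -0.2]
width: 0.0855
grasp_force: 0.0
```

Request:
step_arm:
  moves:
    - [0,0.006,0,0.0038,-0.0019,0.02,0]
    - [0,0,0,0,0,0.027,0]
    - [0,0,0,0,0,0,0.3]
    - [0,0,0,0,0,0,0.6]
    - [0,0,0,0,0,0,1]
    - [0,0,0,0,0,0,1]
    - [0,0,0,0,0,0,1]
    - [0,0,0,0,0,0,1]

```text
t: 4.08
ee_pos: [0.601, 0.2948, 0.1733]
tool_rot: [3.137, -0.008, 0.181]
force: [-1.5, -10.1, 5.8]
width: 0.0195
grasp_force: 40.3
```

Request:
step_arm:
  moves:
    - [0,0,-0.161,0.0004,-0.0004,0,1]
    - [0,0,-0.161,0.0004,-0.0004,0,1]
    - [0,0,-0.161,0.0004,-0.0004,0,1]
    - [0,0,-0.161,0.0004,-0.0004,0,1]
    - [0,0,0,0,0,0,1]

```text
t: 4.7
ee_pos: [0.6017, 0.297, 0.1734]
tool_rot: [3.134, -0.004, 0.826]
force: [-1.2, -9.8, 6.6]
width: 0.0196
grasp_force: 40.3
```

Request:
step_arm:
  moves:
    - [0,0,-0.161,0.0004,-0.0004,0,1]
    - [0,0,-0.161,0.0004,-0.0004,0,1]
    - [0,0,-0.161,0.0004,-0.0004,0,1]
    - [0,0,-0.161,0.0004,-0.0004,0,1]
    - [0,0,0,0,0,0,1]
    - [0,0,0,0,0,0,1]

```text
t: 5.45
ee_pos: [0.6009, 0.2992, 0.1733]
tool_rot: [3.134, 0.002, 1.468]
force: [-1.5, -10.3, 7.7]
width: 0.0195
grasp_force: 40.6
```

Request:
step_arm:
  moves:
    - [0,0,0,0,0,0,0.6]
    - [0,0,0,0,0,0,0]
    - [0,0,0,0,0,0,0]
    - [0,0,0,0,0,0,0]
    - [0,0,0,0,0,-0.04,0]
    - [0,0,0,0,0,-0.05,0]
    - [0,0,0,-0.03,0,-0.04,0]
    - [0,0,0,-0.03,0,0,0]
    - [0,0,0,0,0,0,0]
    - [0,0,0,0,0,0,0]

```text
t: 6.7
ee_pos: [0.5926, 0.2419, 0.3002]
tool_rot: [3.137, -0.002, 1.469]
force: [0.6, 0.4, -0.5]
width: 0.0853
grasp_force: 0.0
```

```bash
python3 - <<'E'
from h import *
np.set_printoptions(precision=4,suppress=True)
o=robot.get_obs(); print(o['t'],o['ee_pos'],o['tool_rot'],o['joint_positions'],o['force'])
c=robot.get_calibration('wrist'); np.savez('pics/w3c.npz',**c)
u,v=proj('wrist',[.598,.2975,.131],c); print(u,v)
im=grab('wrist','w3'); x=int(max(u-80,0));y=int(max(v-70,0)); print(x,y)
a=np.clip((im[y:y+140,x:x+160,::-1].astype(float)-60)/190,0,1)**2*255
cv2.imwrite('pics/w3c.png',cv2.resize(a.astype(np.uint8),None,fx=4,fy=4,interpolation=cv2.INTER_CUBIC))
g=cv2.cvtColor(im,cv2.COLOR_RGB2GRAY)
m=(g>150).astype(np.uint8);n,l,s,ce=cv2.connectedComponentsWithStats(m)
q=proj('wrist',[.63,.32,.055],c); i=l[int(q[1]),int(q[0])]; print(s[i])
cs,_=cv2.findContours((l==i).astype(np.uint8),cv2.RETR_EXTERNAL,cv2.CHAIN_APPROX_NONE)
pts=np.array([onz('wrist',p[0][0],p[0][1],.055,c)[:2] for p in cs[0]],np.float32)
print('rect',cv2.minAreaRect(pts*1000))
E
```

```text
6.7 [0.5926 0.2419 0.3002] [ 3.1369 -0.0019  1.4688] [0.1989 0.3242 1.4082 0.0004 1.4041 0.3009] [ 0.568   0.3705 -0.5311]
324.2541802656642 134.4239678663466
244 64
[  261    77   126    98 10962]
rect ((597.6480712890625, 297.8166809082031), (101.33721160888672, 127.73301696777344), 84.28771209716797)
```

View pics/w3c.png

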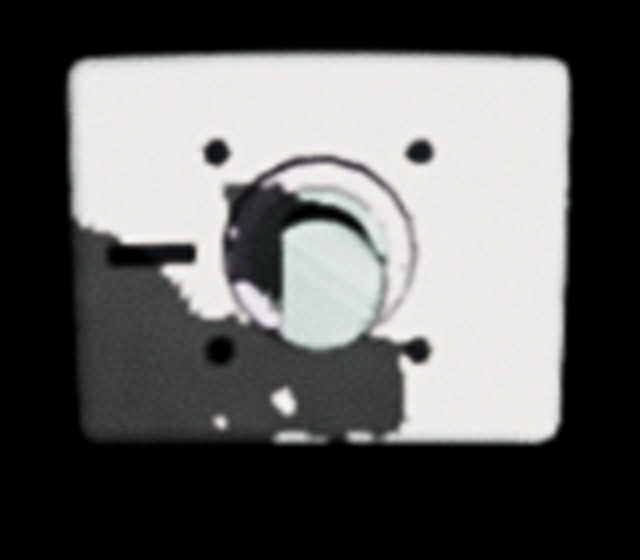

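The flat now faces the rib squarely: both lie horizontal on the left of the crop, the rib at (150,254) and the flat edge at x≈283. Next is the collar.

Request:
step_arm:
  moves:
    - [0,0,0,-0.0234,-0.057,0,0]
    - [0,0,0,-0.0234,-0.057,0,0]
    - [0,0,-0.181,0,0,0.003,0]
    - [0,0,-0.181,0,0,0.003,0]
    - [0,0,-0.181,0,0,0.003,0]
    - [0,0,-0.181,0,0,0.003,0]
    - [0,0,-0.181,0,0,0.003,0]
    - [0,0,-0.181,0,0,0.003,0]
    - [0,0,-0.181,0,0,0.003,0]
    - [0,0,-0.181,0,0,0.003,0]
    - [0,0,-0.181,0,0,0.003,0]
    - [0,0,-0.181,0,0,0.003,0]

```text
t: 8.25
ee_pos: [0.4746, 0.2073, 0.2695]
tool_rot: [3.141, 0.005, -2.997]
force: [0.1, 0.2, -0.0]
width: 0.0858
grasp_force: 0.0
```

Request:
step_arm:
  moves:
    - [0,0,-0.181,0,0,0,0]
    - [0,0,-0.181,0,0,0,0]
    - [0,0,-0.181,0,0,0,0]
    - [0,0,-0.181,0,0,0,0]
    - [0,0,0,0,0,0,0]
    - [0,0,0,0,0,0,0]

```text
t: 9.0
ee_pos: [0.4747, 0.2069, 0.2698]
tool_rot: [-3.138, 0.004, -2.283]
force: [0.2, 0.3, -0.4]
width: 0.0854
grasp_force: 0.0
```

```bash
python3 - <<'E'
from h import *
np.set_printoptions(precision=4,suppress=True)
o=robot.get_obs(); print(o['t'],o['ee_pos'],o['tool_rot'],o['joint_positions'],o['force'])
c=robot.get_calibration('wrist'); np.savez('pics/w4c.npz',**c)
u,v=proj('wrist',[.441,.168,.03],c); print(u,v)
im=grab('wrist','w4'); g=cv2.cvtColor(im,cv2.COLOR_RGB2GRAY)
m=(g>150).astype(np.uint8);n,l,s,ce=cv2.connectedComponentsWithStats(m)
for i in range(1,n):
    if s[i][4]>80 and abs(ce[i][0]-u)<90 and abs(ce[i][1]-v)<90: print(s[i],ce[i],onz('wrist',*ce[i],.03,c))
x=int(max(u-100,0));y=int(max(v-75,0)); print(x,y)
cv2.imwrite('pics/w4c.png',cv2.resize(im[y:y+150,x:x+200,::-1],None,fx=4,fy=4,interpolation=cv2.INTER_CUBIC))
E
```

```text
9.0 [0.4747 0.2069 0.2698] [-3.1382  0.0044 -2.2827] [ 0.1774  0.0353  1.7981  0.0001  1.3026 -2.2523] [ 0.2381  0.3427 -0.3691]
323.7114653009268 128.80263161274206
[ 301   98   46   56 1106] [323.4855 128.6284] [0.4411 0.1677 0.03  ]
223 53
```

View pics/w4c.png

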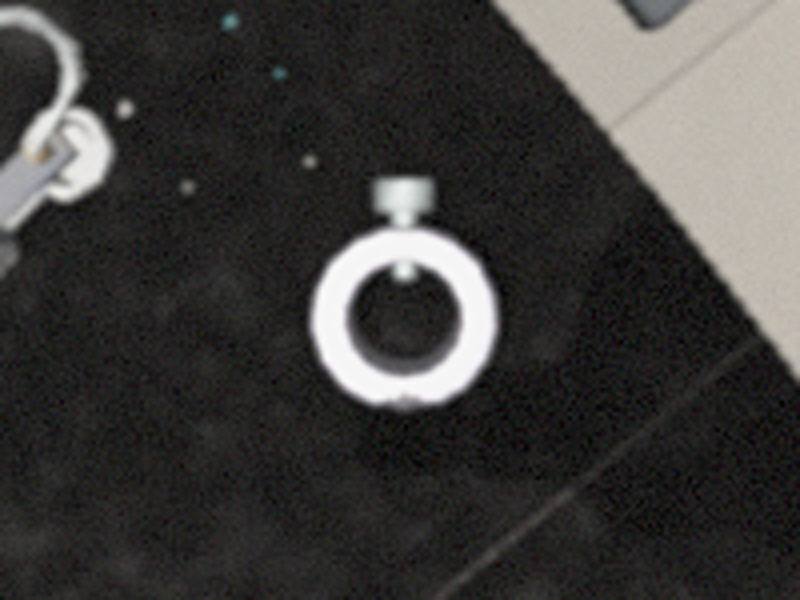

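The collar ring is centred at crop (404,317) and the screw head at (404,195), straight along tool x.

```bash
python3 - <<'E'
from h import *
np.set_printoptions(precision=4,suppress=True)
c=dict(np.load('pics/w4c.npz')); im=cv2.imread('pics/w4.png'); g=cv2.cvtColor(im,cv2.COLOR_BGR2GRAY)
m=(g>190).astype(np.uint8)[85:165,295:355]
cs,_=cv2.findContours(m,cv2.RETR_EXTERNAL,cv2.CHAIN_APPROX_NONE); k=max(cs,key=cv2.contourArea)[:,0,:]+[295,85]
w=np.array([onz('wrist',*p,.03,c)[:2] for p in k])
from scipy.optimize import least_squares
s=least_squares(lambda q:np.hypot(*(w-q[:2]).T)-q[2],[.441,.166,.023],loss='soft_l1',f_scale=5e-4); print(s.x)
h=onz('wrist',323.9,101.8,.018,c)[:2]; d=h-s.x[:2]; print(h,np.hypot(*d),np.arctan2(d[1],d[0]))
y=-2.2827; e=s.x[:2]-np.array([.4747,.2069]); print(e, e@[np.cos(y),np.sin(y)], e@[np.sin(y),-np.cos(y)])
E
```

```text
[0.4431 0.17   0.0221]
[0.4233 0.1477] 0.02983912581655405 -2.2963620601801895
[-0.0316 -0.0369] 0.04860980506540908 -0.0001678568383671232
```

```bash
python3 - <<'E'
from h import *
np.set_printoptions(precision=4,suppress=True)
o=robot.get_obs();print(o['tool_rot'])
for z in(.05,.1,.15,.2): print(z,onz('top',437,222,z),onz('top',452,216,z),onz('top',446,238,z))
# w1 camera, from recorded calibration
R=np.array([[.37,-.929,-.0017],[-.8793,-.3508,.3221],[-.2999,-.1177,-.9467]]);t=np.array([-.0507,.3451,.5125])
c=dict(mtx=[[309.7,0,324.2],[0,309.7,199.9],[0,0,1]],R=R,t=t)
for z in(.05,.1,.15,.2): print(z,onz('wrist',374,95,z,c),onz('wrist',386,92,z,c),onz('wrist',375,112,z,c))
E
```

```text
[-3.1381  0.0045 -2.2823]
0.05 [0.5062 0.0943 0.05  ] [0.5179 0.0662 0.05  ] [0.4767 0.0784 0.05  ]
0.1 [0.4995 0.1052 0.1   ] [0.5105 0.0787 0.1   ] [0.4716 0.0903 0.1   ]
0.15 [0.4928 0.1162 0.15  ] [0.5032 0.0912 0.15  ] [0.4665 0.1021 0.15  ]
0.2 [0.4861 0.1271 0.2   ] [0.4959 0.1037 0.2   ] [0.4614 0.1139 0.2   ]
0.05 [0.4988 0.0886 0.05  ] [0.5069 0.0782 0.05  ] [0.4827 0.0806 0.05  ]
0.1 [0.4953 0.0956 0.1   ] [0.5022 0.0869 0.1   ] [0.4817 0.0889 0.1   ]
0.15 [0.4918 0.1027 0.15  ] [0.4974 0.0955 0.15  ] [0.4806 0.0972 0.15  ]
0.2 [0.4882 0.1097 0.2   ] [0.4926 0.1042 0.2   ] [0.4796 0.1055 0.2   ]
```

Request:
step_arm:
  moves:
    - [0,0.004,0,0.0486,0,0,0]
    - [0,0,0,0,0,0.05,0]
    - [0,0,0,0,0,0.05,0]
    - [0,0,0,0,0,0.04,0]
    - [0,0,0,0,0,0,0]
    - [0,0,0,0,0,0,0]

```text
t: 9.8
ee_pos: [0.4448, 0.1696, 0.1315]
tool_rot: [-3.136, 0.002, -2.281]
force: [0.6, 0.2, -0.5]
width: 0.0855
grasp_force: 0.0
```

Request:
step_arm:
  moves:
    - [-0.005,0,0,0.0008,0.0015,0.028,0]
    - [0,0,0,0,0,0.0285,0]
    - [0,0,0,0,0,0,0]
    - [0,0,0,0,0,0,0.2]
    - [0,0,0,0,0,0,0.4]
    - [0,0,0,0,0,0,0.7]
    - [0,0,0,0,0,0,1]
    - [0,0,0,0,0,0,1]
    - [0,0,0,0,0,0,1]
  newtons: 40

```text
t: 10.92
ee_pos: [0.4435, 0.1699, 0.0753]
tool_rot: [-3.141, 0.003, -2.28]
force: [-1.6, -0.6, 9.5]
width: 0.0454
grasp_force: 39.9
```

Request:
step_arm:
  moves:
    - [0,0,0,0,0,-0.03,1]
    - [0,0,0,0,0,-0.05,1]
    - [0,0,0,0,0,-0.05,1]
    - [0,0,0,0,0,-0.035,1]
    - [0,0,0,-0.0494,-0.0085,0,1]
    - [0,0,0,-0.0494,-0.0085,0,1]
    - [0,0,0,-0.0494,-0.0085,0,1]
    - [0,0,0,-0.03,-0.005,0,1]
    - [0,0,0,0,0,0,1]

```text
t: 12.05
ee_pos: [0.5821, 0.2858, 0.2383]
tool_rot: [3.14, 0.001, -2.279]
force: [-0.3, -0.3, -2.0]
width: 0.0453
grasp_force: 41.8
```

Request:
step_arm:
  moves:
    - [0,0,0.16,0,0,0,1]
    - [0,0,0.16,0,0,0,1]
    - [0,0,0.16,0,0,0,1]
    - [0,0,0.16,0,0,0,1]
    - [0,0,0.16,0,0,0,1]
    - [0,0,0.163,0,0,0,1]
    - [0,0,0,0,0,0,1]
    - [0,0,0,0,0,0,1]

```text
t: 13.05
ee_pos: [0.581, 0.2845, 0.2386]
tool_rot: [3.141, -0.001, 3.042]
force: [-0.2, -0.1, -1.6]
width: 0.0452
grasp_force: 41.8
```

```bash
python3 - <<'E'
from h import *
np.set_printoptions(precision=4,suppress=True)
o=robot.get_obs(); print(o['t'],o['ee_pos'],o['tool_rot'],o['joint_positions'],o['force'],o['width'])
c=robot.get_calibration('wrist'); np.savez('pics/w5c.npz',**c)
p=o['ee_pos']; print(proj('wrist',p-[0,0,.045],c),proj('wrist',[.598,.2975,.131],c))
im=grab('wrist','w5'); u,v=proj('wrist',p-[0,0,.06],c); x=int(u-100);y=int(max(v-110,0)); print(x,y)
cv2.imwrite('pics/w5c.png',cv2.resize(im[y:y+150,x:x+200,::-1],None,fx=4,fy=4,interpolation=cv2.INTER_CUBIC))
E
```

```text
13.05 [0.581  0.2845 0.2386] [ 3.1405 -0.0009  3.0422] [ 0.2685  0.3928  1.445   0.0014  1.3042 -1.2033] [-0.1919 -0.063  -1.6013] 0.0451928519697389
(np.float64(322.5580046182695), np.float64(292.90294700299046)) (np.float64(345.18402484522625), np.float64(256.4005252337228))
222 165
```

View pics/w5c.png

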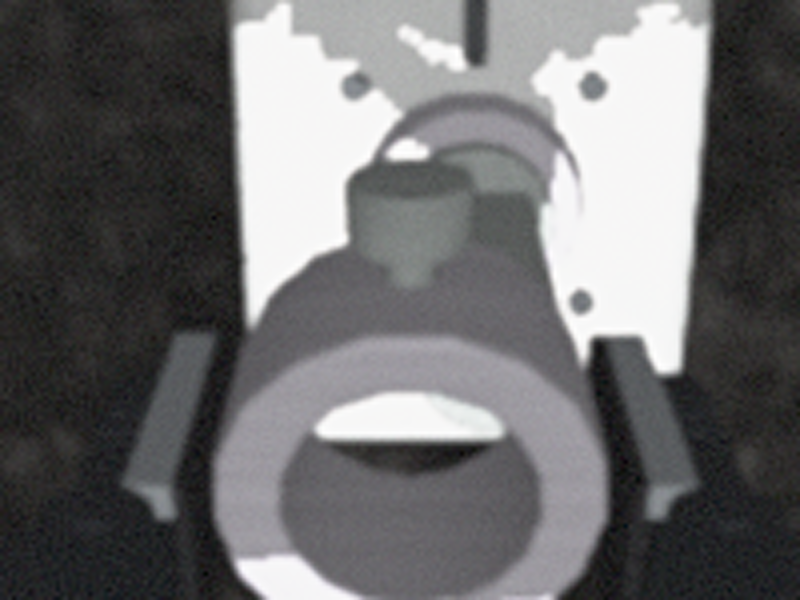

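Screw head (411,200) and collar ring centre (411,490) line up with the tool axis, and the rib is parallel to it. I'll shift over the shaft.

Request:
step_arm:
  moves:
    - [0,0,0,-0.0156,0.0147,0,1]
    - [0,0,0,0,0,0,1]
    - [0,0,0,0,0,0.015,1]
    - [0,0,0,0,0,0,1]
    - [0,0,0,0,0,0,1]

```text
t: 13.72
ee_pos: [0.5979, 0.2977, 0.2229]
tool_rot: [3.141, -0.002, 3.04]
force: [0.3, -0.1, -1.7]
width: 0.0453
grasp_force: 41.8
```

```bash
python3 - <<'E'
from h import *
np.set_printoptions(precision=4,suppress=True)
p=[]
for i in range(3):
    robot.get_image('top') if i<2 else 0
    o=robot.get_obs(); print(o['ee_pos'],o['tool_rot'],o['force'])
E
```

```text
[0.5983 0.2977 0.2235] [ 3.1404 -0.0007  3.0398] [-0.1064  0.0454 -1.8887]
[0.5984 0.2978 0.2237] [ 3.1402 -0.0002  3.0398] [ 0.9136 -0.0886 -1.3827]
[0.5984 0.2978 0.2237] [ 3.1402 -0.0002  3.0398] [ 0.9136 -0.0886 -1.3827]
```

Good position; descend slowly to engage.

Request:
step_arm:
  moves:
    - [0,0,0,0,0,0.008,1]
    - [0,0,0,0,0,0.007,1]
    - [0,0,0,0,0,0.005,1]
    - [0,0,0,0,0,0.003,1]
    - [0,0,0,0,0,0,1]

```text
t: 14.45
ee_pos: [0.5982, 0.2979, 0.2001]
tool_rot: [3.141, -0.001, 3.04]
force: [1.0, 0.6, -0.9]
width: 0.045
grasp_force: 41.8
```

Request:
step_arm:
  moves:
    - [0,0,0,0,0,0.004,1]
    - [0,0,0,0,0,0.004,1]
    - [0,0,0,0,0,0.004,1]
    - [0,0,0,0,0,0.004,1]
    - [0,0,0,0,0,0,1]
    - [0,0,0,0,0,0,1]

```text
t: 15.2
ee_pos: [0.5984, 0.298, 0.1845]
tool_rot: [3.14, -0.0, 3.04]
force: [-0.1, 0.6, -1.0]
width: 0.0451
grasp_force: 41.8
```

Request:
step_arm:
  moves:
    - [0,0,0,0,0,0.004,1]
    - [0,0,0,0,0,0.004,1]
    - [0,0,0,0,0,0,1]
    - [0,0,0,0,0,0,1]

```text
t: 15.7
ee_pos: [0.5984, 0.298, 0.1764]
tool_rot: [3.14, -0.001, 3.04]
force: [-0.7, 0.3, -2.0]
width: 0.0448
grasp_force: 41.8
```

```bash
python3 - <<'E'
from h import *
np.set_printoptions(precision=4,suppress=True)
o=robot.get_obs(); print(o['t'],o['ee_pos'],o['tool_rot'],o['force'],o['torque'],o['width'])
im=grab('wrist','w6'); s=grab('side','s6')
u,v=proj('wrist',[.598,.298,.131]); x=int(u-70);y=int(max(min(v-110,400-140),0)); print(u,v,x,y)
A=cv2.resize(im[y:y+140,x:x+140,::-1],(400,400),interpolation=cv2.INTER_CUBIC)
u,v=proj('side',[.598,.298,.11]); x2=int(u-35);y2=int(v-40); print(u,v,x2,y2)
B=cv2.resize(s[y2:y2+70,x2:x2+70,::-1],(400,400),interpolation=cv2.INTER_CUBIC)
cv2.imwrite('pics/c6.png',np.hstack([A,B]))
E
```

```text
15.7 [0.5984 0.298  0.1764] [ 3.1403 -0.0006  3.0398] [-0.6813  0.2895 -2.0187] [-0.0215 -0.011   0.0134] 0.044813756024610435
322.4160844156851 291.3344423554281 252 181
289.51961543282727 194.0157848206898 254 154
```

View pics/c6.png

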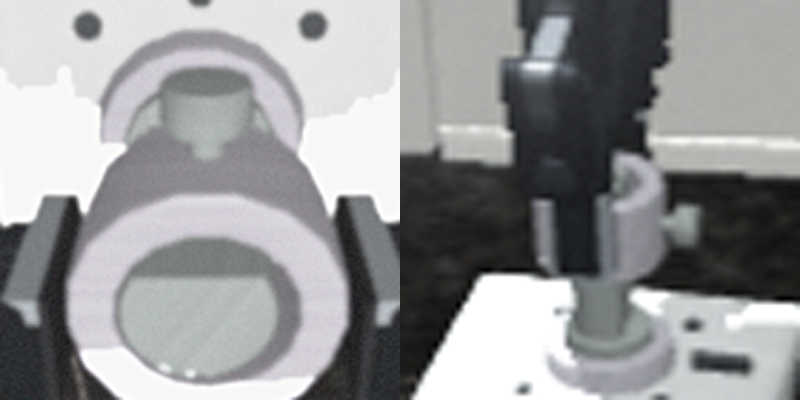

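The left half shows the screw head centred over the collar, facing the rib, with the shaft in the bore sitting slightly left. The right half shows the collar hanging well above the shoulder. I'll measure flushness and centring numerically.

```bash
python3 - <<'E'
from h import *
np.set_printoptions(precision=4,suppress=True)
im=cv2.imread('pics/w6.png'); g=cv2.cvtColor(im,cv2.COLOR_BGR2GRAY)
for r in (283,287,291,295,299): print(r,g[r,285:366].tolist())
E
```

```text
283 [206, 204, 208, 204, 208, 206, 194, 165, 143, 137, 158, 182, 186, 190, 188, 184, 185, 183, 189, 185, 188, 186, 185, 189, 186, 184, 185, 186, 187, 188, 186, 183, 186, 186, 184, 183, 185, 187, 184, 180, 183, 185, 187, 190, 186, 190, 187, 187, 187, 185, 184, 186, 184, 186, 189, 190, 189, 190, 189, 189, 188, 173, 155, 141, 119, 122, 123, 117, 113, 116, 123, 153, 186, 203, 202, 208, 208, 207, 208, 207, 209]
287 [217, 215, 213, 215, 214, 210, 187, 154, 143, 166, 183, 188, 187, 185, 184, 186, 188, 187, 188, 186, 183, 188, 184, 184, 186, 186, 183, 183, 182, 184, 182, 183, 187, 188, 183, 181, 182, 184, 186, 188, 187, 188, 187, 186, 188, 182, 184, 182, 181, 188, 187, 186, 192, 191, 189, 187, 186, 189, 187, 183, 188, 186, 182, 159, 137, 125, 127, 122, 122, 120, 127, 136, 175, 199, 210, 214, 212, 214, 212, 213, 215]
291 [210, 212, 211, 213, 210, 205, 177, 144, 148, 164, 182, 185, 186, 188, 187, 186, 185, 188, 186, 187, 184, 189, 183, 186, 187, 181, 187, 184, 185, 185, 182, 184, 183, 184, 182, 187, 187, 186, 189, 184, 188, 187, 183, 185, 182, 183, 186, 188, 188, 188, 187, 187, 188, 185, 186, 
[... 249 characters left out ...]
 184, 185, 186, 186, 183, 182, 179, 181, 186, 184, 186, 188, 189, 189, 190, 185, 182, 183, 183, 184, 186, 192, 191, 190, 186, 190, 188, 190, 191, 190, 189, 188, 185, 186, 186, 185, 184, 184, 182, 169, 151, 120, 124, 123, 122, 120, 117, 130, 147, 178, 204, 208, 207, 208, 210, 210, 208, 209]
299 [213, 214, 216, 215, 213, 215, 217, 214, 193, 162, 144, 166, 178, 190, 186, 188, 185, 184, 186, 185, 185, 187, 184, 187, 183, 182, 179, 185, 184, 189, 188, 189, 189, 187, 183, 183, 182, 188, 185, 180, 185, 191, 192, 191, 188, 191, 190, 185, 184, 184, 184, 188, 185, 182, 185, 184, 184, 182, 184, 179, 180, 159, 140, 128, 129, 126, 126, 127, 128, 147, 181, 203, 213, 213, 213, 214, 212, 216, 211, 213, 215]
```

```bash
python3 - <<'E'
from h import *
np.set_printoptions(precision=4,suppress=True)
o=robot.get_obs();p=o['ee_pos'];y=o['tool_rot'][2];ax=np.array([np.cos(y),np.sin(y),0])
g=cv2.cvtColor(cv2.imread('pics/w6.png'),cv2.COLOR_BGR2GRAY)
print([(r,int(g[r,318:327].mean())) for r in range(244,322)])
for z in(.125,.128,.131,.133):
    print(z,[(r,round(float((onz('wrist',322,r,z)-p)@ax),4)) for r in (249,264,278,312,316)])
E
```

```text
[(244, 141), (245, 139), (246, 140), (247, 144), (248, 161), (249, 191), (250, 217), (251, 220), (252, 217), (253, 213), (254, 209), (255, 209), (256, 210), (257, 211), (258, 212), (259, 210), (260, 210), (261, 207), (262, 201), (263, 182), (264, 149), (265, 128), (266, 122), (267, 124), (268, 124), (269, 123), (270, 123), (271, 124), (272, 123), (273, 124), (274, 123), (275, 123), (276, 124), (277, 138), (278, 161), (279, 180), (280, 185), (281, 185), (282, 184), (283, 184), (284, 184), (285, 184), (286, 185), (287, 185), (288, 185), (289, 186), (290, 186), (291, 186), (292, 186), (293, 186), (294, 185), (295, 186), (296, 185), (297, 185), (298, 184), (299, 184), (300, 186), (301, 185), (302, 186), (303, 186), (304, 187), (305, 187), (306, 188), (307, 187), (308, 188), (309, 186), (310, 194), (311, 196), (312, 177), (313, 149), (314, 146), (315, 191), (316, 247), (317, 250), (318, 248), (319, 247), (320, 247), (321, 247)]
0.125 [(249, 0.0193), (264, 0.0116), (278, 0.0039), (312, -0.0168), (316, -0.0195)]
0.128 [(249, 0.0209), (264, 0.0133), (278, 0.0059), (312, -0.0143), (316, -0.0169)]
0.131 [(249, 0.0225), (264, 0.0151), (278, 0.0078), (312, -0.0119), (316, -0.0144)]
0.133 [(249, 0.0235), (264, 0.0163), (278, 0.0091), (312, -0.0102), (316, -0.0127)]
```

Request:
step_arm:
  moves:
    - [0,0,0,0,-0.0013,0,1]
    - [0,0,0,0,0,0.008,1]
    - [0,0,0,0,0,0.008,1]
    - [0,0,0,0,0,0.008,1]
    - [0,0,0,0,0,0.002,1]
    - [0,0,0,0,0,0,1]
    - [0,0,0,0,0,0,1]

```text
t: 16.68
ee_pos: [0.5984, 0.2968, 0.1508]
tool_rot: [3.14, 0.0, 3.04]
force: [0.5, -1.0, -1.7]
width: 0.0454
grasp_force: 41.8
```

Request:
step_arm:
  moves:
    - [0,0,0,0,0,0.001,1]
    - [0,0,0,0,0,0.001,1]
    - [0,0,0,0,0,0,1]

```text
t: 17.05
ee_pos: [0.5981, 0.2967, 0.1483]
tool_rot: [3.14, -0.001, 3.04]
force: [-0.2, -0.3, -1.0]
width: 0.0453
grasp_force: 41.8
```

Request:
step_arm:
  moves:
    - [0,0,0,0,0,0.001,1]
    - [0,0,0,0,0,0.0005,1]
    - [0,0,0,0,0,0,1]

```text
t: 17.42
ee_pos: [0.5982, 0.2967, 0.1468]
tool_rot: [3.14, -0.001, 3.04]
force: [0.1, 0.3, -1.9]
width: 0.0451
grasp_force: 41.8
```

Request:
step_arm:
  moves:
    - [0,0,0,0,0,0.0007,1]
    - [0,0,0,0,0,0,1]

```text
t: 17.68
ee_pos: [0.5983, 0.2968, 0.1465]
tool_rot: [3.14, -0.0, 3.04]
force: [-0.9, 0.4, -0.3]
width: 0.0451
grasp_force: 41.9
```

Request:
step_arm:
  moves:
    - [0,0,0,0,0,0.0007,1]
    - [0,0,0,0,0,0,1]

```text
t: 17.92
ee_pos: [0.5983, 0.2968, 0.1464]
tool_rot: [3.14, -0.0, 3.04]
force: [-3.7, -1.5, 5.5]
width: 0.0453
grasp_force: 42.3
```

Request:
step_arm:
  moves:
    - [0,0,0,0,0,0.0007,1]
    - [0,0,0,0,0,0,1]

```text
t: 18.18
ee_pos: [0.5984, 0.2968, 0.1463]
tool_rot: [3.14, -0.0, 3.04]
force: [-4.5, -1.9, 9.2]
width: 0.0454
grasp_force: 42.6
```

Contact with the shoulder comes at TCP z = 0.1465, so flush is 0.1765.

Request:
step_arm:
  moves:
    - [0,0,0,0,0,-0.004,1]
    - [0,0,0,0,0,-0.01,1]
    - [0,0,0,0,0,-0.01,1]
    - [0,0,0,0,0,-0.007,1]
    - [0,0,0,0,0,0,1]
    - [0,0,0,0,0,0,1]
    - [0,0,0,0,0,0,1]

```text
t: 19.05
ee_pos: [0.598, 0.2966, 0.1753]
tool_rot: [3.141, -0.002, 3.04]
force: [0.0, -0.1, -1.7]
width: 0.0452
grasp_force: 41.8
```

Request:
step_arm:
  moves:
    - [0,0,0,0,0,-0.0012,1]
    - [0,0,0,0,0,0,1]
    - [0,0,0,0,0,0,1]
    - [0,0,0,0,0,0,1]

```text
t: 19.55
ee_pos: [0.5982, 0.2967, 0.177]
tool_rot: [3.14, -0.001, 3.04]
force: [0.0, 0.4, -2.1]
width: 0.0456
grasp_force: 41.8
```

```bash
python3 - <<'E'
from h import *
np.set_printoptions(precision=4,suppress=True)
im=grab('wrist','w7'); s=grab('side','s7')
o=robot.get_obs(); print(o['t'],o['ee_pos'],o['tool_rot'],o['force'],o['torque'],o['width'],o['grasp_force'])
A=cv2.resize(im[170:330,242:402,::-1],(400,400),interpolation=cv2.INTER_CUBIC)
B=cv2.resize(s[154:224,254:324,::-1],(400,400),interpolation=cv2.INTER_CUBIC)
cv2.imwrite('pics/c7.png',np.hstack([A,B]))
E
```

```text
19.65 [0.5982 0.2967 0.177 ] [ 3.1403 -0.0007  3.0397] [ 0.371   0.4609 -2.3098] [-0.0217  0.0027 -0.0012] 0.04550990543202945 41.789654195308685
```

View pics/c7.png

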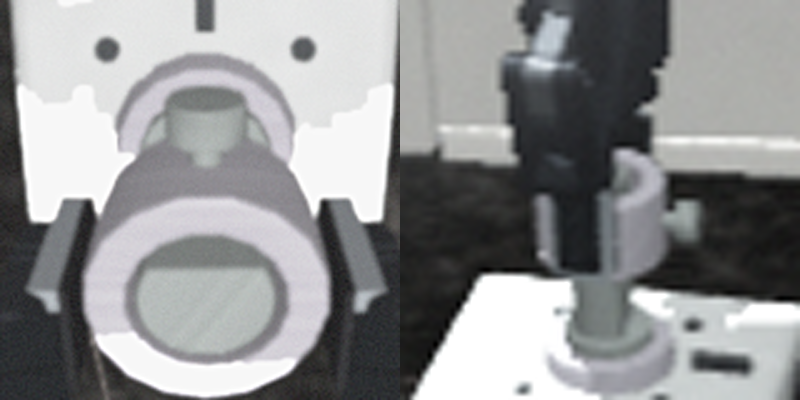

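The shaft is centred in the bore, with the rib (204,15) and screw (205,115) in line and the collar free. One last 0.5 mm trim, then hand in.

Request:
step_arm:
  moves:
    - [0,0,0,0,0,0.0005,1]
    - [0,0,0,0,0,0,1]
    - [0,0,0,0,0,0,1]
    - [0,0,0,0,0,0,1]

```text
t: 20.15
ee_pos: [0.5983, 0.2967, 0.1766]
tool_rot: [3.14, -0.001, 3.04]
force: [-0.3, 0.0, -2.6]
width: 0.045
grasp_force: 41.8
```

```bash
python3 -c "
from station import robot
o=robot.get_obs();print(o['ee_pos'],o['force']);print(robot.hand_in())"
```

```text
[0.59825216 0.29666937 0.17655878] [-0.31638382  0.04290728 -2.61968455]
the job is handed in; nothing more can be done
None
```

The job is handed in at about 20 s: the shaft's flat faces the pointer rib, and the collar is held over the shaft, thumbscrew above the rib, level, hanging free and flush with the shaft end to within about 0.5 mm by my measurements.

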